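# Stow a sample tube and drag the flat slide cover shut

## Task

Lay the sample tube from the white foam tray flat in the open compartment of the white slide-cover box and let go of it. Then close the box: the grey cover has no handle, so press down gently on its top with the fingertips and drag it by friction towards the robot-side end of the box until it is fully shut. Press no harder than 24 N (the seal under the cover is delicate) and do not disturb the timer, the bottle or the tape roll.

Things in the scene. Friction and masses are not known exactly. Their poses are not given: they have to be found in the camera images.
- pad: Fixed black rubber pad 236x190x4 mm; origin at its centre on the bench, x along its long side away from the robot, z up. On it, centred and parallel, stands a fixed white open box, 204 (x) by 156 mm (y), walls 8 mm. The box's height varies and is NOT reported: its rim lies 50 to 64 mm above the bench; find heights by touch (or sight). Below, x and y are the pad's.
- compartment (a point): Point on the bench under the centre of the box's open compartment (near half): x -94 to 0 mm, y -70 to +70 mm, flat floor 38 mm below the rim. Along both side walls a thin metal rail (2.5 mm thick, at the rim) overhangs it by 6 mm, leaving 128 mm clear in y. Axes as the pad's.
- parking (a point): Point on the bench under the centre of the far half of the box (x 0 to +94 mm), where the cover is parked at the start. Cover: flat grey plate, 92 (x) by 137 (y) by 6 mm, ribs in the middle, no handle; its top is 4 mm below the rim, its sides lie under the rails, so it cannot be gripped. Axes as the pad's.
- cover (a joint): Slide of the cover along the pad's -x, in m: 0 = parked at the far end (starts at 0 to 0.012), 0.093 = fully shut at the near end wall. The cover's centre is at pad x = 0.047 - value, y = 0. It stays where left. The rails resist with 5 N plus 12 N per m/s: press with about 8 to 18 N to drag it; with less the fingers slip.
- plate (a joint): How far the cover is pressed down into the springy seal under it, in m: 0 = unpressed, 0.001 per 3 N of press (about 0.0004 from its own weight), stop at 0.010. More than 0.008 (24 N) damages the seal.
- tube_mid (a point): Centre, half-way up, of the loose capped sample tube: 102 mm long (along its y axis), its body 15 mm thick and its red cap (at the -y end, 17 mm long) 17 mm thick, 11 g; the point lies 8 mm above its underside, z up. It lies level on a white foam tray (93 x 201 mm, top 18 mm above the bench); grip it across, along its x axis.
- timer_mid (a point): Middle of a loose white bench timer, 62 x 66 x 19 mm, a bystander, 8 mm above the bench.
- bottle_mid (a point): Point 50 mm above the bench on the axis of a loose small clear bottle with a blue cap, 56 mm in diameter, 105 mm high, a bystander.
- tape_mid (a point): Middle of a loose roll of tape lying flat, 65 mm in diameter, 19 mm high, a bystander.
Mind the look-alikes: they are no part of the job. What is meant by the part that bears tube_mid is not orange or turquoise, and is the smaller of those in its own colour.

How it is judged:
By the outcome, as a careful person would: the job done as asked, in the order asked, and still so for the second after the job is handed in, with the robot touching nothing.
It also fails if it takes over 59 s, if anything falls off the work surface, if the arm or the gripper's body presses on something with over 40 N, if the wrist force passes 120 N, or if a joint passes its speed limit or range.

## Robot

A 6-joint arm with a two-finger parallel gripper is mounted at the origin on a cart in front of the work surface, level with it; the furniture and walls round the work are solid. World frame = base frame: x ahead of the robot, y to its left, z up, the work surface at z = 0. Lengths are in m, angles in rad, forces in N, time in s.
With the tool pointing down it reaches from about 0.3 to 0.875 m from the base axis. Payload 6.4 kg.
Tool frame: the origin (TCP) lies midway between the tips of the shut fingers; the grasp point (between the pads) lies 19 mm behind it (env.grip_depth is the distance from the TCP to the grasp point, in m); z points along the fingers, y is the line along which they close (so a half turn about z gives the same grasp; the last joint's range is limited). The gripper opens to 88 mm and grips with 3 to 60 N. Pads are 18 mm wide; open, the fingers measure 123 mm over their backs; the gripper's body (75 mm by 187 mm) begins 45 mm behind the grasp point.
Start: joints at [-1.522, 0.181, 1.607, -0, 1.354, -0.206], TCP at [0.145, -0.556, 0.239] pointing down, gripper open.
Joint ranges: [-2.99, 2.99], [-0.89, 2.07], [0.3, 2.58], [-1.14, 4.28], [0, 2.63], [-3.12, 3.12]. Speed limits (rad/s): [2.57, 2.57, 3.01, 3.14, 3.14, 3.14].

## Interface

Orientations are given as a unit quaternion [w, x, y, z].
In Python, from workcell import env gives the robot as it stands.
- The arm moves only by the tool play_rows, never from a script. Its argument "commands" is a list of rows, each an object of numbers: "tx", "ty", "tz": the shift along the world's x, y, z scaled (see below); "wx", "wy", "wz": the turn, a rotation vector about the world's x, y, z scaled (see below). A call has 1 to 10 rows; each row shifts and turns the commanded pose from where the row before left it; what a row does not reach is not made up. The controller multiplies each number of a shift by 750 mm and each number of a turn by 180 degrees. A row lasts 1/10 s, in which the tool goes at most 50 mm and 8.59 degrees, less where a joint would pass 70% of its speed; a pose out of reach is approached as far as the arm can. A call with a number of a shift or a turn outside -1 to 1 is refused whole. A call with a gripper value outside its range is refused whole. "gripper" is the opening, from 0 (shut) to 1 (fully open), set as the call begins (left out, the last holds). The fingers move at their own pace and stop on an object; the grip force is fixed at half the most. Time passes only in rows, so rows that do not move let the fingers close. It gives the time, the measured TCP pose, the force, the opening and the grip force at its end, in the units of the state.
- env.state(): the state, without advancing time (a new reading comes with each control period).
- env.grab_frame(name): name is "side" or "top" or "wrist"; returns a dict with "pixels" (420x560x3 uint8, blue, green, red), "K" (3x3 intrinsics, pixels), "distortion" ([k1, k2, p1, p2, k3] as OpenCV has them; the pictures are not rectified), "camera_from_world" (4x4, takes a point from world to camera coordinates). Camera axes: x right, y down, z forward; pixel columns grow to the right and rows downward; lengths in m; the calibration is good to about 2 mm. A picture is of the moment at which its call begins. There is no depth.
- env.finish_job(): hands the job in; it is judged then, once.
The state is a dict: "clock": time; "joints": joint angles; "joint_vel": joint speeds; "effort": joint torques, N m; "eef_pos": TCP position; "ee_rot": TCP orientation; "wrist_force": force on the tool from outside, world axes, zero at the start; "torque": the same for the moment, N m; "grip_width": finger opening in m; "gripper_force": force on a finger pad.
Only numpy, scipy, OpenCV 4.12 (cv2) and the standard library are available. Lean on these libraries where they do the work, as an engineer would, in place of code of your own. Each camera call takes 0.05 s, during which the arm holds its last target. There are 200 camera calls.

## Working session

There is one attempt and no reset: what is moved stays moved. The work goes in short steps, Python scripts to look and compute and a tool call to move; the robot and the scene stay as the last step left them, time stands still between calls to the robot, and variables do not carry over. Pictures are saved under pics/ and viewed, at most 10 in all, crops included, and the job is handed in when it is done.

Besides the shell and the picture viewer there is one more tool, called after "Call:" by a JSON object that holds its "method" and its "body". play_rows: Moves the arm, as the interface text tells. Its arguments: {"type":"object","properties":{"commands":{"type":"array","items":{"type":"object","properties":{"tx":{"type":"number"},"ty":{"type":"number"},"tz":{"type":"number"},"wx":{"type":"number"},"wy":{"type":"number"},"wz":{"type":"number"}}}},"gripper":{"type":"number"}},"required":["commands"]}

```bash
mkdir -p pics; cat > h.py <<'E'
import numpy as np, cv2, pickle
from workcell import env
def grab(n,save=None):
    f=env.grab_frame(n); f={k:np.array(v) for k,v in f.items()}
    if save: cv2.imwrite('pics/'+save+'.png',f['pixels']); pickle.dump(f,open('pics/'+save+'.pkl','wb'))
    return f
def load(s): return pickle.load(open('pics/'+s+'.pkl','rb'))
def ray(f,uv):
    p=cv2.undistortPoints(np.array([[uv]],float),f['K'],f['distortion'])[0,0]
    T=f['camera_from_world'];R=T[:3,:3];c=-R.T@T[:3,3];d=R.T@np.array([p[0],p[1],1]);return c,d/np.linalg.norm(d)
def onz(f,uv,z):
    c,d=ray(f,uv);return c+d*(z-c[2])/d[2]
def tri(obs):
    A=np.zeros((3,3));b=np.zeros(3)
    for f,uv in obs:
        c,d=ray(f,uv);P=np.eye(3)-np.outer(d,d);A+=P;b+=P@c
    x=np.linalg.solve(A,b)
    return x,[np.linalg.norm((np.eye(3)-np.outer(ray(f,u)[1],ray(f,u)[1]))@(x-ray(f,u)[0])) for f,u in obs]
def proj(f,p):
    T=f['camera_from_world'];return cv2.projectPoints(np.array([p],float),cv2.Rodrigues(T[:3,:3])[0],T[:3,3],f['K'],f['distortion'])[0].reshape(-1,2)
E
python3 - <<'E'
from h import *
t=grab('top','top0');s=grab('side','side0')
for f in (t,s):
    T=f['camera_from_world'];print(-T[:3,:3].T@T[:3,3], T[2,:3])
print(env.state())
E
```

```text
[0.21946841 0.01254366 1.25461685] [ 0.22082404  0.02635401 -0.97495754]
[ 0.43659816 -0.9563579   0.76191906] [ 0.05468092  0.8153027  -0.57644731]
{'clock': 0.1, 'joints': array([-1.52227271e+00,  1.81430071e-01,  1.60788465e+00, -1.49790586e-06,
        1.35379510e+00, -2.06270735e-01]), 'joint_vel': array([-0.00019717, -0.00142221, -0.00153374, -0.00099507,  0.00040657,
       -0.00044607]), 'effort': array([ 3.21820444e-04, -4.34822452e+01, -3.42694688e+01,  7.03677745e-02,
        3.39671667e-02, -3.83852796e-05]), 'eef_pos': array([ 0.14493621, -0.55594901,  0.23793214]), 'ee_rot': array([-7.56285014e-04,  9.91895644e-01,  1.27052967e-01,  5.90413515e-05]), 'wrist_force': array([-0.00652615, -0.03720285, -0.37473492]), 'torque': array([0.0524952 , 0.01996155, 0.0490029 ]), 'gripper_force': 0.0, 'grip_width': 0.08817674148371031}
```

View pics/top0.png

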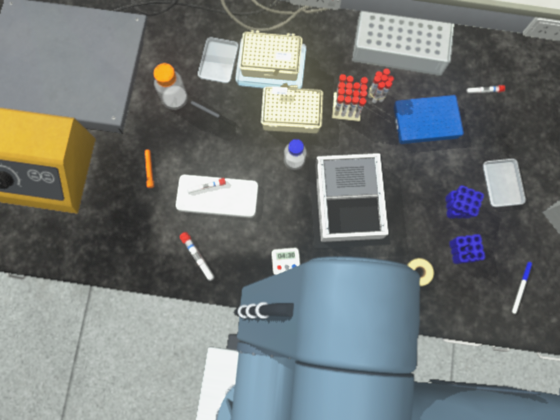

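View pics/side0.png

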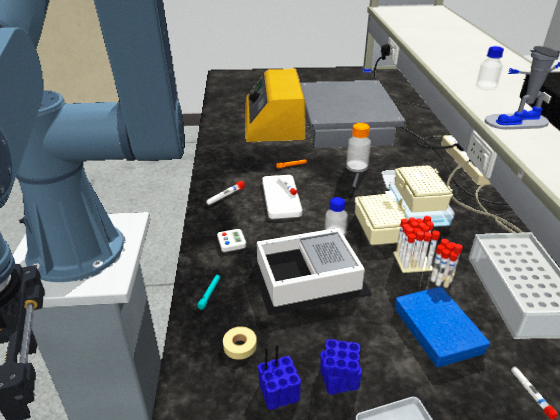

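The candidates in the top view are white tubes with red caps at (208,186) on the tray, (196,256) and (487,89) on the bench, plus an orange pen at (149,168). The turquoise pen is in the side view at (208,291). The tray one at (208,186) fits: it is on the white tray and shorter than the one at (196,256). I'll confirm it in a crop.

```bash
python3 - <<'E'
from h import *
t=load('top0')['pixels'];s=load('side0')['pixels']
a=cv2.resize(t[165:225,165:265],(800,480),interpolation=cv2.INTER_CUBIC)
cv2.imwrite('pics/c1.png',a)
b=cv2.resize(t[145:250,305:400],None,fx=4,fy=4,interpolation=cv2.INTER_CUBIC)
c=cv2.resize(s[220:310,250:370],None,fx=3.3,fy=3.3,interpolation=cv2.INTER_CUBIC)
o=np.zeros((440,800,3),np.uint8);o[:b.shape[0],:b.shape[1]]=b;o[:c.shape[0],390:390+c.shape[1]]=c
cv2.imwrite('pics/c2.png',o)
E
```

```text
(no output)
```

View pics/c1.png

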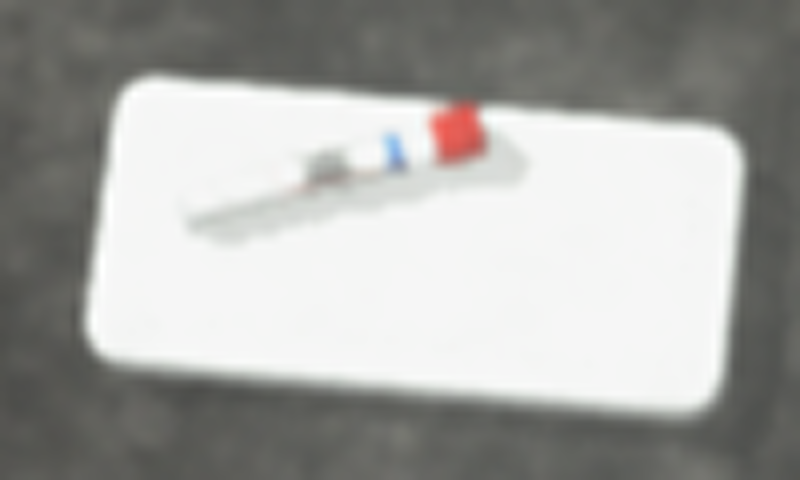

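View pics/c2.png

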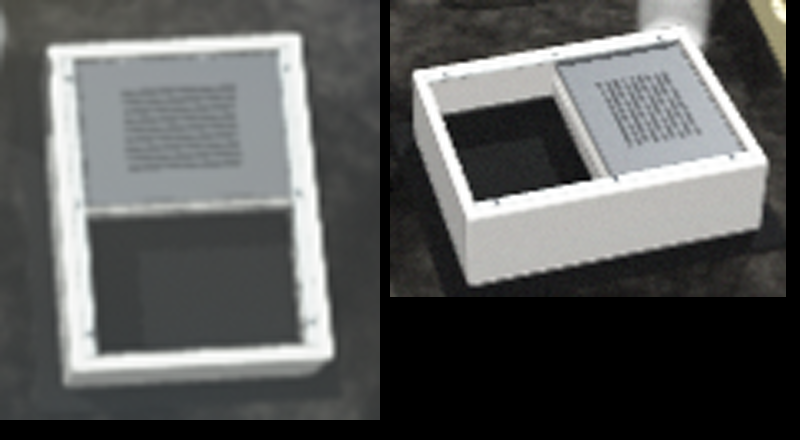

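The first crop shows a white tube with a small red cap, the tail at top-view (188,191.5) and the cap end at (225.4,181). The second crop shows the box corners in both views. I'll triangulate these.

```bash
python3 - <<'E'
from h import *
t=load('top0');s=load('side0')
T=lambda u,v:(305+u/4,145+v/4)
S=lambda u,v:(250+(u-390)/3.3,220+v/3.3)
prs=[((48,46),(688,27)),((301,34),(768,160)),((333,352),(470,207)),((67,371),(414,72))]
C=[]
for a,b in prs:
    x,r=tri([(t,T(*a)),(s,S(*b))]);C.append(x);print(x.round(4),np.round(r,4))
C=np.array(C);print('c',C.mean(0), [np.linalg.norm(C[i]-C[(i+1)%4]) for i in range(4)])
d=(C[0]+C[1]-C[2]-C[3]);print('yaw',np.degrees(np.arctan2(d[1],d[0])));e=(C[0]+C[3]-C[1]-C[2]);print(np.degrees(np.arctan2(-e[0],e[1])))
# red masks
for n,f in(('t',t),('s',s)):
    p=f['pixels'].astype(int);m=((p[...,2]>140)&(p[...,1]<100)&(p[...,0]<100)).astype(np.uint8)
    k,l,st,ce=cv2.connectedComponentsWithStats(m)
    print(n,[(ce[i].round(1),st[i][4]) for i in range(1,k) if st[i][4]>6])
A=onz(t,(188.2,191.3),.0265);B=onz(t,(225.4,181.3),.0265);print('tube',A,B,np.linalg.norm(A-B))
A=onz(t,(182,236),.008);B=onz(t,(211,277),.008);print(np.linalg.norm(A-B))
# timer, bottle, tape, tray corners
print('timer',onz(t,(286,261),.019),'bottle',onz(t,(295,147),.1),'tape',onz(t,(420,272),.019))
for u in [(179,176),(258,181),(255,217),(176,209)]:print('tray',onz(t,u,.018))
E
```

```text
[ 0.6425 -0.0367  0.0605] [0.0023 0.0023]
[ 0.6696 -0.1903  0.0665] [0.0008 0.0008]
[ 0.4726 -0.2275  0.0727] [0.001 0.001]
[ 0.4414 -0.0737  0.0596] [0.0016 0.0016]
c [ 0.55654213 -0.13205705  0.06484182] [np.float64(0.15599366225613598), np.float64(0.20054492804877685), np.float64(0.1575092169695637), np.float64(0.20453402169882431)]
yaw 10.560046388163874
10.74798490725974
t [(array([383.3,  78.2]), np.int32(272)), (array([168. ,  81.7]), np.int32(57)), (array([351.9,  89.6]), np.int32(659)), (array([501.5,  87.6]), np.int32(32)), (array([222. , 180.9]), np.int32(18)), (array([183.9, 236.7]), np.int32(78)), (array([279., 267.]), np.int32(7))]
s [(array([353.4, 131.2]), np.int32(16)), (array([366.6, 132.3]), np.int32(24)), (array([296. , 163.4]), np.int32(26)), (array([278.3, 165.9]), np.int32(10)), (array([240.2, 184.1]), np.int32(49)), (array([293. , 191.2]), np.int32(33)), (array([418.9, 229.2]), np.int32(702)), (array([224.1, 233.9]), np.int32(9)), (array([448.8, 249.5]), np.int32(383)), (array([550.5, 412. ]), np.int32(131))]
tube [0.51399709 0.2690599  0.0265    ] [0.55323416 0.18133019 0.0265    ] 0.09610437198282158
0.12626825171913347
timer [0.3774711 0.0024117 0.019    ] bottle [0.64219639 0.0201808  0.1       ] tape [ 0.39814671 -0.32473971  0.019     ]
tray [0.55213315 0.30127729 0.018     ]
tray [0.56838922 0.10101767 0.018     ]
tray [0.4751947  0.09420936 0.018     ]
tray [0.46656205 0.29264669 0.018     ]
```

The box centre is near (0.556,-0.132) with yaw about 10.6°. Its sides measure 0.156 x 0.203 as expected. The tray tube is about 0.10 long against 0.126 for the bench one, so it is the one meant. Moving above the tray.

Call:
{"method": "play_rows", "body": {"commands": [{"tx": 0.0285, "ty": 0.0575, "wz": 0.0306}, {"tx": 0.0285, "ty": 0.0575, "wz": 0.0306}, {"tx": 0.0285, "ty": 0.0575, "wz": 0.0306}, {"tx": 0.0285, "ty": 0.0575, "wz": 0.0306}, {"tx": 0.0285, "ty": 0.0575, "wz": 0.0306}, {"tx": 0.0285, "ty": 0.0575, "wz": 0.0306}, {"tx": 0.0285, "ty": 0.0575, "wz": 0.0306}, {"tx": 0.0285, "ty": 0.0575, "wz": 0.0306}, {"tx": 0.0285, "ty": 0.0575, "wz": 0.0306}], "gripper": 0.5}}

```text
schema error: expected keys tx, ty, tz, wx, wy, wz
```

Call:
{"method": "play_rows", "body": {"commands": [{"tx": 0.0285, "ty": 0.0575, "wz": 0.0306}, {"tx": 0.0285, "ty": 0.0575, "wz": 0.0306}, {"tx": 0.0285, "ty": 0.0575, "wz": 0.0306}, {"tx": 0.0285, "ty": 0.0575, "wz": 0.0306}, {"tx": 0.0285, "ty": 0.0575, "wz": 0.0306}, {"tx": 0.0285, "ty": 0.0575, "wz": 0.0306}, {"tx": 0.0285, "ty": 0.0575, "wz": 0.0306}, {"tx": 0.0285, "ty": 0.0575, "wz": 0.0306}, {"tx": 0.0285, "ty": 0.0575, "wz": 0.0306}, {"tx": 0}]}}

```text
schema error: expected keys tx, ty, tz, wx, wy, wz
```

```bash
python3 - <<'E'
from h import *
w=grab('wrist','w1');T=w['camera_from_world'];print(-T[:3,:3].T@T[:3,3],T[2,:3]);s=env.state();print(s['clock'],s['eef_pos'],s['ee_rot'],s['wrist_force'])
E
```

```text
[ 0.21779639 -0.53585249  0.38339763] [-0.28136974 -0.07234549 -0.95686843]
0.15 [ 0.14490047 -0.55605282  0.23805749] [-6.26879429e-04  9.91898553e-01  1.27030957e-01  6.25060065e-05] [ 0.0096299   0.79948309 -0.15960915]
```

View pics/w1.png

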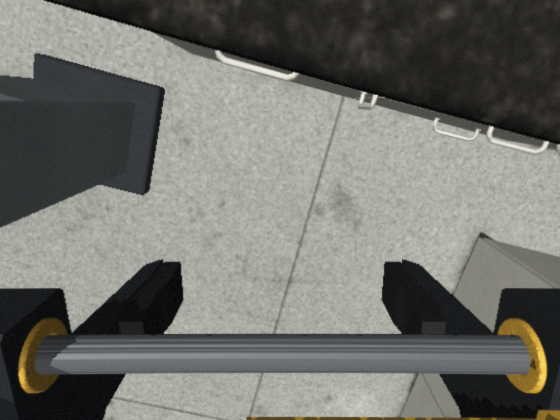

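The view shows the floor beside the bench: both move calls were refused because every row needs all six keys. I'll resend them in full.

Call:
{"method": "play_rows", "body": {"commands": [{"tx": 0.0285, "ty": 0.0575, "tz": 0, "wx": 0, "wy": 0, "wz": 0.0306}, {"tx": 0.0285, "ty": 0.0575, "tz": 0, "wx": 0, "wy": 0, "wz": 0.0306}, {"tx": 0.0285, "ty": 0.0575, "tz": 0, "wx": 0, "wy": 0, "wz": 0.0306}, {"tx": 0.0285, "ty": 0.0575, "tz": 0, "wx": 0, "wy": 0, "wz": 0.0306}, {"tx": 0.0285, "ty": 0.0575, "tz": 0, "wx": 0, "wy": 0, "wz": 0.0306}, {"tx": 0.0285, "ty": 0.0575, "tz": 0, "wx": 0, "wy": 0, "wz": 0.0306}, {"tx": 0.0285, "ty": 0.0575, "tz": 0, "wx": 0, "wy": 0, "wz": 0.0306}, {"tx": 0.0285, "ty": 0.0575, "tz": 0, "wx": 0, "wy": 0, "wz": 0.0306}, {"tx": 0.0285, "ty": 0.0575, "tz": 0, "wx": 0, "wy": 0, "wz": 0.0306}], "gripper": 0.5}}

```text
clock: 1.05
eef_pos: [0.3376, -0.1665, 0.2388]
ee_rot: [0.0, 0.846, 0.533, 0.0]
wrist_force: [0.1, 0.0, 0.2]
grip_width: 0.0442
gripper_force: 0.0
```

Call:
{"method": "play_rows", "body": {"commands": [{"tx": 0.0285, "ty": 0.0575, "tz": 0, "wx": 0, "wy": 0, "wz": 0.0306}, {"tx": 0.0285, "ty": 0.0575, "tz": 0, "wx": 0, "wy": 0, "wz": 0.0306}, {"tx": 0.0285, "ty": 0.0575, "tz": 0, "wx": 0, "wy": 0, "wz": 0.0306}, {"tx": 0.0285, "ty": 0.0575, "tz": 0, "wx": 0, "wy": 0, "wz": 0.0306}, {"tx": 0.0285, "ty": 0.0575, "tz": 0, "wx": 0, "wy": 0, "wz": 0.0306}, {"tx": 0.0285, "ty": 0.0575, "tz": 0, "wx": 0, "wy": 0, "wz": 0.0306}, {"tx": 0.0285, "ty": 0.0575, "tz": 0, "wx": 0, "wy": 0, "wz": 0.0306}, {"tx": 0.0285, "ty": 0.0575, "tz": 0, "wx": 0, "wy": 0, "wz": 0.0306}, {"tx": 0.0285, "ty": 0.0575, "tz": 0, "wx": 0, "wy": 0, "wz": 0.0306}, {"tx": 0, "ty": 0, "tz": 0, "wx": 0, "wy": 0, "wz": 0}]}}

```text
clock: 2.05
eef_pos: [0.5305, 0.2242, 0.2375]
ee_rot: [-0.001, 0.544, 0.839, 0.0]
wrist_force: [0.0, -0.6, 0.0]
grip_width: 0.0441
gripper_force: 0.0
```

```bash
python3 - <<'E'
from h import *
w=grab('wrist','w2');T=w['camera_from_world'];print(-T[:3,:3].T@T[:3,3],T[2,:3]);s=env.state();print(s['clock'],s['eef_pos'],s['ee_rot'],s['wrist_force'],s['joints'])
E
```

```text
[0.50030852 0.29389509 0.3830468 ] [ 0.11721348 -0.26441776 -0.95725872]
2.1 [0.5296482  0.22202893 0.23748722] [-7.00206857e-04  5.44925751e-01  8.38483800e-01 -5.93834150e-04] [-0.87918526  0.17705172 -0.07216412] [ 1.90299677e-01  1.81510959e-01  1.60871082e+00  1.18810026e-04
  1.35320343e+00 -2.27920735e-01]
```

View pics/w2.png

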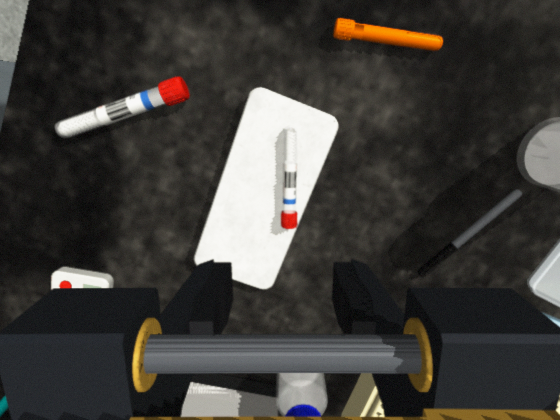

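The wrist view shows the tube almost parallel to the image column, tail at (291,128) and cap end at (289,229). The fingers are centred on column 283. I'll triangulate both ends against the top view, and the cap against the side view.

```bash
python3 - <<'E'
from h import *
w=load('w2');t=load('top0');s=load('side0')
p=w['pixels'].astype(int);m=((p[...,2]>140)&(p[...,1]<100)&(p[...,0]<100)).astype(np.uint8)
k,l,st,ce=cv2.connectedComponentsWithStats(m);print([(ce[i].round(1),st[i]) for i in range(1,k) if st[i][4]>15])
print('cap t+w',tri([(t,(222,180.9)),(w,(289,220))]),'cap w+s',tri([(s,(293,191.2)),(w,(289,220))]),'t+s',tri([(s,(293,191.2)),(t,(222,180.9))]))
A,B=onz(w,(291,128),.0265),onz(w,(289,229),.0265)
print(A,B,np.linalg.norm(A-B),(A+B)/2,np.degrees(np.arctan2(*(A-B)[[1,0]]))-90)
for u in [(258,88),(337,120),(272,288),(196,262)]:print('tray',onz(w,u,.018))
# tray top height: corner t vs w
for a,b in [((179,176),(337,120)),((176,209),(258,88)),((255,217),(196,262))]: print(tri([(t,a),(w,b)]))
print('TCPdown',proj(w,[.5297,.2220,.0265]))
E
```

```text
[(array([381.5,  38.2]), array([335,  18, 108,  31, 421], dtype=int32)), (array([359.1,  26.1]), array([355,  23,   9,   7,  51], dtype=int32)), (array([172.7,  89.2]), array([158,  77,  31,  26, 571], dtype=int32)), (array([288.5, 220.2]), array([281, 211,  16,  18, 237], dtype=int32)), (array([ 64.9, 284.4]), array([ 60, 281,  11,   7,  66], dtype=int32))]
cap t+w (array([0.5541287, 0.1907901, 0.0212545]), [np.float64(0.0003126825658271629), np.float64(0.0003126825658269992)]) cap w+s (array([0.55221748, 0.19228937, 0.0260109 ]), [np.float64(0.0008945619155059661), np.float64(0.000894561915506183)]) t+s (array([0.55183213, 0.18967341, 0.0278153 ]), [np.float64(0.0008000325138254236), np.float64(0.0008000325138253202)])
[0.51690361 0.27651044 0.0265    ] [0.55706998 0.18353711 0.0265    ] 0.10127871109911847 [0.5369868  0.23002377 0.0265    ] 23.365323973401516
tray [0.47378915 0.29668852 0.018     ]
tray [0.55464957 0.3010013  0.018     ]
tray [0.56981393 0.11032902 0.018     ]
tray [0.48222441 0.10540245 0.018     ]
(array([0.55419348, 0.3016346 , 0.01420066]), [np.float64(0.001156359619892385), np.float64(0.0011563596198923972)])
(array([ 0.47165803,  0.29740227, -0.00539023]), [np.float64(0.0006864804325892788), np.float64(0.0006864804325892292)])
(array([ 0.48035154,  0.09520438, -0.00263431]), [np.float64(0.0009499950687053878), np.float64(0.0009499950687055597)])
TCPdown [[279.91982619 184.89095655]]
```

Three view pairs put the cap at z 0.021–0.028 (expected 0.0265), the tube is 0.101 long, its centre is at (0.536,0.228) and its yaw is 23.5°. The tool's closing line is at 24°, so I'm descending.

Call:
{"method": "play_rows", "body": {"commands": [{"tx": 0.004, "ty": 0.004, "tz": -0.05, "wx": 0, "wy": 0, "wz": 0}, {"tx": 0.004, "ty": 0.004, "tz": -0.05, "wx": 0, "wy": 0, "wz": 0}, {"tx": 0, "ty": 0, "tz": -0.05, "wx": 0, "wy": 0, "wz": -0.003}, {"tx": 0, "ty": 0, "tz": -0.05, "wx": 0, "wy": 0, "wz": 0}, {"tx": 0, "ty": 0, "tz": -0.04, "wx": 0, "wy": 0, "wz": 0}, {"tx": 0, "ty": 0, "tz": -0.015, "wx": 0, "wy": 0, "wz": 0}, {"tx": 0, "ty": 0, "tz": -0.013, "wx": 0, "wy": 0, "wz": 0}, {"tx": 0, "ty": 0, "tz": -0.01, "wx": 0, "wy": 0, "wz": 0}, {"tx": 0, "ty": 0, "tz": -0.008, "wx": 0, "wy": 0, "wz": 0}, {"tx": 0, "ty": 0, "tz": 0, "wx": 0, "wy": 0, "wz": 0}]}}

```text
clock: 3.1
eef_pos: [0.5359, 0.2258, 0.0244]
ee_rot: [0.0, 0.55, 0.835, 0.0]
wrist_force: [0.7, -0.6, 0.0]
grip_width: 0.044
gripper_force: 0.0
```

```bash
python3 - <<'E'
from h import *
w=grab('wrist','w3');s=env.state();print(s['clock'],s['eef_pos'],s['ee_rot'],s['wrist_force'])
cv2.imwrite('pics/w3c.png',w['pixels'])
E
```

```text
3.15 [0.5361031  0.22588686 0.02477126] [2.99948776e-04 5.50454944e-01 8.34864767e-01 2.91673102e-04] [-0.62627579  0.48417438  0.44958962]
```

View pics/w3c.png

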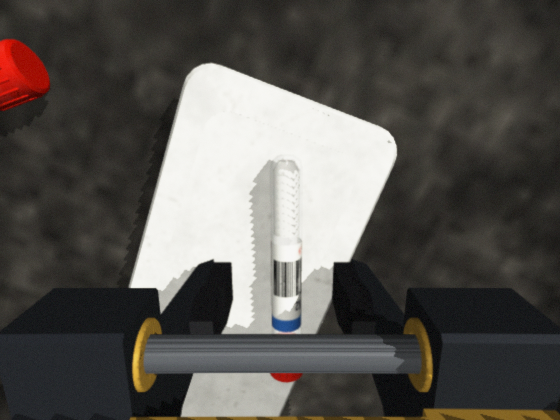

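The tube lies between the fingertips, at column 287 against a finger centre of 283. I'll lower 4 mm and close.

Call:
{"method": "play_rows", "body": {"commands": [{"tx": 0, "ty": 0, "tz": -0.005, "wx": 0, "wy": 0, "wz": 0}, {"tx": 0, "ty": 0, "tz": 0, "wx": 0, "wy": 0, "wz": 0}]}}

```text
clock: 3.35
eef_pos: [0.5358, 0.2259, 0.0206]
ee_rot: [0.0, 0.55, 0.835, 0.0]
wrist_force: [-0.2, 0.7, 0.1]
grip_width: 0.0442
gripper_force: 0.0
```

Call:
{"method": "play_rows", "body": {"commands": [{"tx": 0, "ty": 0, "tz": 0, "wx": 0, "wy": 0, "wz": 0}, {"tx": 0, "ty": 0, "tz": 0, "wx": 0, "wy": 0, "wz": 0}, {"tx": 0, "ty": 0, "tz": 0, "wx": 0, "wy": 0, "wz": 0}, {"tx": 0, "ty": 0, "tz": 0, "wx": 0, "wy": 0, "wz": 0}, {"tx": 0, "ty": 0, "tz": 0, "wx": 0, "wy": 0, "wz": 0}, {"tx": 0, "ty": 0, "tz": 0, "wx": 0, "wy": 0, "wz": 0}], "gripper": 0}}

```text
clock: 3.95
eef_pos: [0.5358, 0.2258, 0.0206]
ee_rot: [0.0, 0.55, 0.835, 0.0]
wrist_force: [-0.8, 0.1, 1.1]
grip_width: 0.0126
gripper_force: 30.0
```

It's gripped at 12.6 mm and 30 N. Lifting.

Call:
{"method": "play_rows", "body": {"commands": [{"tx": 0, "ty": 0, "tz": 0.02, "wx": 0, "wy": 0, "wz": 0}, {"tx": 0, "ty": 0, "tz": 0.055, "wx": 0, "wy": 0, "wz": 0}, {"tx": 0, "ty": 0, "tz": 0.055, "wx": 0, "wy": 0, "wz": 0}, {"tx": 0, "ty": 0, "tz": 0.055, "wx": 0, "wy": 0, "wz": 0}, {"tx": 0, "ty": 0, "tz": 0.055, "wx": 0, "wy": 0, "wz": 0}]}}

```text
clock: 4.45
eef_pos: [0.5355, 0.2258, 0.2033]
ee_rot: [0.0, 0.55, 0.835, 0.0]
wrist_force: [0.0, 0.9, 0.8]
grip_width: 0.0126
gripper_force: 30.0
```

Call:
{"method": "play_rows", "body": {"commands": [{"tx": -0.0039, "ty": -0.0543, "tz": 0, "wx": 0, "wy": 0, "wz": -0.0078}, {"tx": -0.0039, "ty": -0.0543, "tz": 0, "wx": 0, "wy": 0, "wz": -0.0078}, {"tx": -0.0039, "ty": -0.0543, "tz": 0, "wx": 0, "wy": 0, "wz": -0.0078}, {"tx": -0.0039, "ty": -0.0543, "tz": 0, "wx": 0, "wy": 0, "wz": -0.0078}, {"tx": -0.0039, "ty": -0.0543, "tz": 0, "wx": 0, "wy": 0, "wz": -0.0078}, {"tx": -0.0039, "ty": -0.0543, "tz": 0, "wx": 0, "wy": 0, "wz": -0.0078}, {"tx": -0.0039, "ty": -0.0543, "tz": 0, "wx": 0, "wy": 0, "wz": -0.0078}, {"tx": -0.0039, "ty": -0.0543, "tz": 0, "wx": 0, "wy": 0, "wz": -0.0078}, {"tx": -0.0039, "ty": -0.0543, "tz": 0, "wx": 0, "wy": 0, "wz": -0.0078}, {"tx": 0, "ty": 0, "tz": 0, "wx": 0, "wy": 0, "wz": 0}]}}

```text
clock: 5.45
eef_pos: [0.5092, -0.1452, 0.2018]
ee_rot: [0.001, 0.641, 0.767, -0.0]
wrist_force: [0.4, 0.8, -0.1]
grip_width: 0.0129
gripper_force: 30.0
```

```bash
python3 - <<'E'
from h import *
w=grab('wrist','w4');s=env.state();print(s['clock'],s['eef_pos'],s['ee_rot'],s['wrist_force'],s['grip_width'])
E
```

```text
5.5 [ 0.50918439 -0.1428944   0.20149483] [5.58521196e-04 6.40529616e-01 7.67933261e-01 7.46642139e-05] [-0.8726392   0.22438162 -0.37882337] 0.012504320334305834
```

View pics/w4.png

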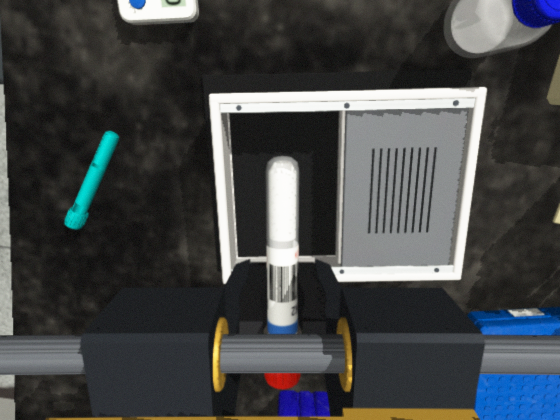

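The wrist view shows the held tube upright in the image. The box rim's outer corners are at (211,96), (486,88), (462,278) and (224,283). I'll refine the box pose with these plus the earlier views.

```bash
python3 - <<'E'
from h import *
w=load('w4');t=load('top0');s=load('side0')
T=lambda u,v:(305+u/4,145+v/4)
S=lambda u,v:(250+(u-390)/3.3,220+v/3.3)
prs=[((48,46),(688,27),(486,88)),((301,34),(768,160),(462,278)),((333,352),(470,207),(224,283)),((67,371),(414,72),(211,96))]
C=[]
for a,b,c in prs:
    x,r=tri([(t,T(*a)),(s,S(*b)),(w,c)]);C.append(x);print(x.round(4),np.round(r,4),tri([(s,S(*b)),(w,c)])[0].round(4))
C=np.array(C)
def fit(C):
    d=(C[0]+C[1]-C[2]-C[3]);e=(C[0]+C[3]-C[1]-C[2])
    print(C.mean(0).round(4), [np.linalg.norm(C[i]-C[(i+1)%4]).round(4) for i in range(4)],np.degrees(np.arctan2(d[1],d[0])),np.degrees(np.arctan2(-e[0],e[1])))
fit(C)
for z in(.054,.058,.062): fit(np.array([onz(w,p[2],z) for p in prs]))
for z in(.054,.058,.062): fit(np.array([onz(t,T(*p[0]),z) for p in prs]))
for z in(.054,.058,.062): fit(np.array([onz(s,S(*p[1]),z) for p in prs]))
q=env.state()['ee_rot'];print(2*np.degrees(np.arctan2(q[2],q[1]))-90)
E
```

```text
[ 0.6425 -0.0356  0.0598] [0.0024 0.0025 0.0013] [ 0.6442 -0.034   0.0585]
[ 0.6712 -0.1874  0.0635] [0.0036 0.0005 0.0033] [ 0.6724 -0.1847  0.0621]
[ 0.4733 -0.2251  0.0691] [0.0033 0.0013 0.0027] [ 0.4739 -0.2225  0.0683]
[ 0.442  -0.0744  0.0596] [0.0022 0.0012 0.0016] [ 0.4432 -0.0754  0.0613]
[ 0.5573 -0.1306  0.063 ] [np.float64(0.1545), np.float64(0.2015), np.float64(0.1542), np.float64(0.2043)] 10.871423809652647 11.209007398230442
[ 0.5595 -0.1319  0.054 ] [np.float64(0.1578), np.float64(0.2096), np.float64(0.1577), np.float64(0.207)] 11.654886297231107 11.589857767313442
[ 0.5586 -0.131   0.058 ] [np.float64(0.1556), np.float64(0.2067), np.float64(0.1555), np.float64(0.2042)] 11.654886297231101 11.589857767313436
[ 0.5578 -0.1302  0.062 ] [np.float64(0.1535), np.float64(0.2038), np.float64(0.1534), np.float64(0.2014)] 11.654886297231103 11.589857767313429
[ 0.5581 -0.1338  0.054 ] [np.float64(0.1584), np.float64(0.2017), np.float64(0.1609), np.float64(0.2049)] 10.811181973276646 11.912567779804265
[ 0.5569 -0.1333  0.058 ] [np.float64(0.1578), np.float64(0.201), np.float64(0.1604), np.float64(0.2043)] 10.811181973276648 11.91256777980428
[ 0.5558 -0.1328  0.062 ] [np.float64(0.1573), np.float64(0.2003), np.float64(0.1599), np.float64(0.2036)] 10.811181973276641 11.912567779804238
[ 0.5598 -0.1192  0.054 ] [np.float64(0.1517), np.float64(0.2024), np.float64(0.1448), np.float64(0.2077)] 9.862948378076561 11.557777796318216
[ 0.5591 -0.1239  0.058 ] [np.float64(0.1508), np.float64(0.2013), np.float64(0.144), np.float64(0.2065)] 9.862948378076545 11.557777796318172
[ 0.5584 -0.1286  0.062 ] [np.float64(0.15), np.float64(0.2001), np.float64(0.1432), np.float64(0.2053)] 9.862948378076567 11.55777779631819
10.337338920113638
```

The wrist-view fit is consistent: sides 0.155 x 0.2055 at z 0.058, box centre (0.558,-0.131), yaw 11.6° and rim about 0.06. I'll correct for that and descend to z 0.036, above even the highest possible floor.

Call:
{"method": "play_rows", "body": {"commands": [{"tx": 0.004, "ty": -0.0008, "tz": -0.04, "wx": 0, "wy": 0, "wz": 0.007}, {"tx": 0, "ty": 0, "tz": -0.05, "wx": 0, "wy": 0, "wz": 0}, {"tx": 0, "ty": 0, "tz": -0.05, "wx": 0, "wy": 0, "wz": 0}, {"tx": 0, "ty": 0, "tz": -0.03, "wx": 0, "wy": 0, "wz": 0}, {"tx": 0, "ty": 0, "tz": -0.02, "wx": 0, "wy": 0, "wz": 0}, {"tx": 0, "ty": 0, "tz": -0.015, "wx": 0, "wy": 0, "wz": 0}, {"tx": 0, "ty": 0, "tz": -0.015, "wx": 0, "wy": 0, "wz": 0}, {"tx": 0, "ty": 0, "tz": 0, "wx": 0, "wy": 0, "wz": 0}]}}

```text
clock: 6.3
eef_pos: [0.5118, -0.1404, 0.0346]
ee_rot: [-0.001, 0.63, 0.776, -0.0]
wrist_force: [-0.4, 0.0, 0.1]
grip_width: 0.0127
gripper_force: 30.0
```

Call:
{"method": "play_rows", "body": {"commands": [{"tx": 0, "ty": 0, "tz": -0.004, "wx": 0, "wy": 0, "wz": 0}, {"tx": 0, "ty": 0, "tz": -0.004, "wx": 0, "wy": 0, "wz": 0}]}}

```text
clock: 6.5
eef_pos: [0.5131, -0.1416, 0.0302]
ee_rot: [0.001, 0.63, 0.776, 0.0]
wrist_force: [-0.2, 0.0, -0.4]
grip_width: 0.0131
gripper_force: 30.0
```

Call:
{"method": "play_rows", "body": {"commands": [{"tx": 0, "ty": 0, "tz": -0.003, "wx": 0, "wy": 0, "wz": 0}, {"tx": 0, "ty": 0, "tz": 0, "wx": 0, "wy": 0, "wz": 0}]}}

```text
clock: 6.7
eef_pos: [0.5129, -0.1416, 0.0283]
ee_rot: [0.0, 0.631, 0.776, 0.0]
wrist_force: [-2.7, 1.2, 7.5]
grip_width: 0.0124
gripper_force: 30.0
```

Contact with the floor at TCP z 0.028, so the floor is about 0.0255 and the rim about 0.063. Easing up a touch and opening partly.

Call:
{"method": "play_rows", "body": {"commands": [{"tx": 0, "ty": 0, "tz": 0.001, "wx": 0, "wy": 0, "wz": 0}]}}

```text
clock: 6.8
eef_pos: [0.5128, -0.1416, 0.0286]
ee_rot: [0.001, 0.631, 0.776, 0.0]
wrist_force: [0.7, 0.2, -0.3]
grip_width: 0.0127
gripper_force: 30.0
```

Call:
{"method": "play_rows", "body": {"commands": [{"tx": 0, "ty": 0, "tz": 0, "wx": 0, "wy": 0, "wz": 0}, {"tx": 0, "ty": 0, "tz": 0, "wx": 0, "wy": 0, "wz": 0}, {"tx": 0, "ty": 0, "tz": 0, "wx": 0, "wy": 0, "wz": 0}, {"tx": 0, "ty": 0, "tz": 0, "wx": 0, "wy": 0, "wz": 0}], "gripper": 0.33}}

```text
clock: 7.2
eef_pos: [0.5123, -0.1413, 0.0279]
ee_rot: [-0.0, 0.631, 0.776, -0.0]
wrist_force: [-1.0, -0.1, 0.5]
grip_width: 0.029
gripper_force: 0.0
```

Call:
{"method": "play_rows", "body": {"commands": [{"tx": 0, "ty": 0, "tz": 0.015, "wx": 0, "wy": 0, "wz": 0}, {"tx": 0, "ty": 0, "tz": 0.04, "wx": 0, "wy": 0, "wz": 0}, {"tx": 0, "ty": 0, "tz": 0.05, "wx": 0, "wy": 0, "wz": 0}, {"tx": 0, "ty": 0, "tz": 0.05, "wx": 0, "wy": 0, "wz": 0}, {"tx": 0, "ty": 0, "tz": 0.05, "wx": 0, "wy": 0, "wz": 0}, {"tx": 0, "ty": 0, "tz": 0, "wx": 0, "wy": 0, "wz": 0}]}}

```text
clock: 7.8
eef_pos: [0.5157, -0.1429, 0.1885]
ee_rot: [0.006, 0.63, 0.776, 0.001]
wrist_force: [0.2, 0.1, -0.2]
grip_width: 0.0288
gripper_force: 0.0
```

```bash
python3 - <<'E'
from h import *
w=grab('wrist','w5');s=env.state();print(s['clock'],s['eef_pos'],s['ee_rot'],s['wrist_force'],s['grip_width'])
E
```

```text
7.85 [ 0.51429419 -0.14224358  0.18561368] [3.49944634e-03 6.30435754e-01 7.76233243e-01 6.82970987e-04] [-0.58959146  0.04552468  0.17490004] 0.029190493748299573
```

View pics/w5.png

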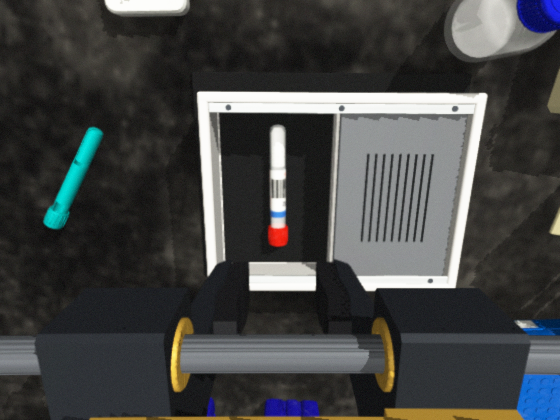

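The tube lies flat and centred in the compartment, cap at (278,236). Now I'll shut the fingers and go over the cover centre at pad x of about +0.043.

Call:
{"method": "play_rows", "body": {"commands": [{"tx": 0.038, "ty": 0.009, "tz": 0, "wx": 0, "wy": 0, "wz": 0}, {"tx": 0.038, "ty": 0.009, "tz": 0, "wx": 0, "wy": 0, "wz": 0}, {"tx": 0.038, "ty": 0.009, "tz": 0, "wx": 0, "wy": 0, "wz": 0}, {"tx": 0, "ty": 0, "tz": -0.05, "wx": 0, "wy": 0, "wz": 0}, {"tx": 0, "ty": 0, "tz": -0.05, "wx": 0, "wy": 0, "wz": 0}, {"tx": 0, "ty": 0, "tz": -0.03, "wx": 0, "wy": 0, "wz": 0}, {"tx": 0, "ty": 0, "tz": -0.015, "wx": 0, "wy": 0, "wz": 0}, {"tx": 0, "ty": 0, "tz": 0, "wx": 0, "wy": 0, "wz": 0}, {"tx": 0, "ty": 0, "tz": 0, "wx": 0, "wy": 0, "wz": 0}], "gripper": 0}}

```text
clock: 8.75
eef_pos: [0.5983, -0.1213, 0.0736]
ee_rot: [0.0, 0.631, 0.776, 0.0]
wrist_force: [-0.3, 0.2, 0.4]
grip_width: 0.0003
gripper_force: 0.0
```

```bash
python3 - <<'E'
from h import *
w=load('w5');c=np.array([.558,-.131]);R=np.array([[.9796,.2011],[-.2011,.9796]])
for n,u,z in[('edge',(340,190),.0595),('edge',(333,190),.0595),('cap',(278,245),.034),('tail',(278,126),.034),('far edge',(468,190),.0595)]:print(n,R@(onz(w,u,z)[:2]-c))
print(env.state()['eef_pos'],R@(env.state()['eef_pos'][:2]-c),env.state()['wrist_force'],env.state()['grip_width'])
E
```

```text
edge [0.00205242 0.00806835]
edge [-0.0033229   0.00806036]
cap [-0.04558158 -0.04778797]
tail [-0.04563179  0.05404242]
far edge [0.10002239 0.00816197]
[ 0.59826138 -0.12127866  0.07361285] [0.04139501 0.00142646] [-0.32329679  0.16117153  0.36870891] 0.0002949063006759421
```

Call:
{"method": "play_rows", "body": {"commands": [{"tx": 0, "ty": 0, "tz": -0.006, "wx": 0, "wy": 0, "wz": 0}, {"tx": 0, "ty": 0, "tz": -0.006, "wx": 0, "wy": 0, "wz": 0}, {"tx": 0, "ty": 0, "tz": -0.003, "wx": 0, "wy": 0, "wz": 0}, {"tx": 0, "ty": 0, "tz": 0, "wx": 0, "wy": 0, "wz": 0}]}}

```text
clock: 9.15
eef_pos: [0.5977, -0.121, 0.0616]
ee_rot: [-0.0, 0.63, 0.776, -0.0]
wrist_force: [0.1, -1.1, 1.2]
grip_width: 0.0007
gripper_force: 0.0
```

Call:
{"method": "play_rows", "body": {"commands": [{"tx": 0, "ty": 0, "tz": -0.0025, "wx": 0, "wy": 0, "wz": 0}, {"tx": 0, "ty": 0, "tz": 0, "wx": 0, "wy": 0, "wz": 0}]}}

```text
clock: 9.35
eef_pos: [0.5979, -0.1211, 0.0598]
ee_rot: [0.0, 0.63, 0.776, 0.0]
wrist_force: [0.1, -0.3, 0.9]
grip_width: 0.0005
gripper_force: 0.2
```

Call:
{"method": "play_rows", "body": {"commands": [{"tx": 0, "ty": 0, "tz": -0.0025, "wx": 0, "wy": 0, "wz": 0}, {"tx": 0, "ty": 0, "tz": 0, "wx": 0, "wy": 0, "wz": 0}]}}

```text
clock: 9.55
eef_pos: [0.5981, -0.1211, 0.0584]
ee_rot: [0.0, 0.63, 0.776, 0.0]
wrist_force: [-1.5, 0.1, 5.2]
grip_width: 0.0003
gripper_force: 2.3
```

Call:
{"method": "play_rows", "body": {"commands": [{"tx": 0, "ty": 0, "tz": -0.002, "wx": 0, "wy": 0, "wz": 0}, {"tx": 0, "ty": 0, "tz": 0, "wx": 0, "wy": 0, "wz": 0}]}}

```text
clock: 9.75
eef_pos: [0.5981, -0.1212, 0.0572]
ee_rot: [0.0, 0.63, 0.776, -0.0]
wrist_force: [-3.3, 0.4, 8.1]
grip_width: 0.0005
gripper_force: 3.9
```

Call:
{"method": "play_rows", "body": {"commands": [{"tx": 0, "ty": 0, "tz": -0.0025, "wx": 0, "wy": 0, "wz": 0}, {"tx": 0, "ty": 0, "tz": 0, "wx": 0, "wy": 0, "wz": 0}]}}

```text
clock: 9.95
eef_pos: [0.5981, -0.1212, 0.0559]
ee_rot: [0.0, 0.63, 0.776, -0.0]
wrist_force: [-4.8, 1.9, 11.9]
grip_width: 0.0007
gripper_force: 5.9
```

Call:
{"method": "play_rows", "body": {"commands": [{"tx": -0.005, "ty": -0.001, "tz": 0, "wx": 0, "wy": 0, "wz": 0}, {"tx": -0.005, "ty": -0.001, "tz": 0, "wx": 0, "wy": 0, "wz": 0}]}}

```text
clock: 10.15
eef_pos: [0.5933, -0.1222, 0.057]
ee_rot: [0.003, 0.631, 0.776, 0.002]
wrist_force: [3.9, 5.5, 8.0]
grip_width: 0.0008
gripper_force: 4.4
```

Call:
{"method": "play_rows", "body": {"commands": [{"tx": -0.006, "ty": -0.0012, "tz": -0.002, "wx": 0, "wy": 0, "wz": 0}, {"tx": -0.006, "ty": -0.0012, "tz": 0, "wx": 0, "wy": 0, "wz": 0}, {"tx": -0.006, "ty": -0.0012, "tz": 0, "wx": 0, "wy": 0, "wz": 0}]}}

```text
clock: 10.45
eef_pos: [0.5802, -0.1249, 0.056]
ee_rot: [0.003, 0.631, 0.776, 0.002]
wrist_force: [4.5, 7.1, 12.0]
grip_width: 0.0004
gripper_force: 5.8
```

Call:
{"method": "play_rows", "body": {"commands": [{"tx": -0.006, "ty": 0, "tz": 0, "wx": 0, "wy": 0, "wz": 0}, {"tx": -0.006, "ty": -0.0007, "tz": 0, "wx": 0, "wy": 0, "wz": 0}, {"tx": -0.006, "ty": -0.0012, "tz": 0, "wx": 0, "wy": 0, "wz": 0}]}}

```text
clock: 10.75
eef_pos: [0.5672, -0.1274, 0.0562]
ee_rot: [0.004, 0.631, 0.776, 0.002]
wrist_force: [4.4, 2.7, 10.6]
grip_width: 0.0007
gripper_force: 5.4
```

```bash
python3 - <<'E'
from h import *
s=env.state();print(s['eef_pos'],s['wrist_force'],s['torque'],s['ee_rot'])
w=grab('wrist','w6');c=np.array([.558,-.131]);R=np.array([[.9796,.2011],[-.2011,.9796]])
# sample gray along pad x at y=+0.05, cover height
P=[np.r_[c+R.T@np.array([x,.055]),.0575] for x in np.arange(-.09,.096,.004)]
uv=np.array([proj(w,p)[0] for p in P]).round().astype(int)
g=cv2.cvtColor(w['pixels'],cv2.COLOR_BGR2GRAY)
for x,(u,v) in zip(np.arange(-90,96,4),uv):print(x,g[v,u] if 0<=v<420 and 0<=u<560 else None,end='; ')
E
```

```text
[ 0.56722083 -0.12738205  0.05620891] [ 4.44825961  2.69058989 10.60825768] [ 0.40044676 -0.89989302 -0.0283797 ] [0.00407535 0.6305315  0.77615057 0.00192596]
-90 134; -86 71; -82 69; -78 74; -74 17; -70 21; -66 21; -62 19; -58 20; -54 21; -50 20; -46 24; -42 136; -38 224; -34 152; -30 128; -26 135; -22 136; -18 138; -14 136; -10 135; -6 138; -2 137; 2 133; 6 134; 10 134; 14 133; 18 132; 22 132; 26 127; 30 132; 34 131; 38 130; 42 133; 46 127; 50 129; 54 129; 58 124; 62 190; 66 186; 70 186; 74 186; 78 185; 82 184; 86 99; 90 101; 94 99;
```

The cover is following: its edges are at pad x of about -36 and +60 mm, with the TCP at +10 mm. I'll continue.

Call:
{"method": "play_rows", "body": {"commands": [{"tx": -0.006, "ty": -0.0009, "tz": 0, "wx": 0, "wy": 0, "wz": 0}, {"tx": -0.006, "ty": -0.0012, "tz": 0, "wx": 0, "wy": 0, "wz": 0}, {"tx": -0.006, "ty": -0.0012, "tz": -0.001, "wx": 0, "wy": 0, "wz": 0}, {"tx": -0.006, "ty": -0.0012, "tz": 0, "wx": 0, "wy": 0, "wz": 0}]}}

```text
clock: 11.2
eef_pos: [0.5494, -0.131, 0.0556]
ee_rot: [0.004, 0.631, 0.776, 0.002]
wrist_force: [5.0, 2.5, 12.1]
grip_width: 0.0004
gripper_force: 6.4
```

Call:
{"method": "play_rows", "body": {"commands": [{"tx": -0.006, "ty": -0.0009, "tz": 0, "wx": 0, "wy": 0, "wz": 0}, {"tx": -0.006, "ty": -0.0012, "tz": 0, "wx": 0, "wy": 0, "wz": 0}, {"tx": -0.006, "ty": -0.0012, "tz": 0, "wx": 0, "wy": 0, "wz": 0}, {"tx": -0.006, "ty": -0.001, "tz": 0, "wx": 0, "wy": 0, "wz": 0}]}}

```text
clock: 11.6
eef_pos: [0.5315, -0.1346, 0.0557]
ee_rot: [0.005, 0.631, 0.776, 0.002]
wrist_force: [5.4, 1.4, 11.3]
grip_width: 0.0008
gripper_force: 6.3
```

Call:
{"method": "play_rows", "body": {"commands": [{"tx": -0.006, "ty": -0.0012, "tz": 0, "wx": 0, "wy": 0, "wz": 0}, {"tx": -0.006, "ty": -0.0012, "tz": 0, "wx": 0, "wy": 0, "wz": 0}, {"tx": -0.006, "ty": -0.0012, "tz": 0, "wx": 0, "wy": 0, "wz": 0}]}}

```text
clock: 11.9
eef_pos: [0.518, -0.1373, 0.0556]
ee_rot: [0.005, 0.631, 0.776, 0.002]
wrist_force: [5.2, 2.1, 12.3]
grip_width: 0.0008
gripper_force: 6.4
```

Call:
{"method": "play_rows", "body": {"commands": [{"tx": -0.003, "ty": -0.0006, "tz": 0, "wx": 0, "wy": 0, "wz": 0}, {"tx": -0.003, "ty": -0.0006, "tz": 0, "wx": 0, "wy": 0, "wz": 0}]}}

```text
clock: 12.1
eef_pos: [0.5134, -0.1382, 0.0555]
ee_rot: [0.004, 0.631, 0.776, 0.002]
wrist_force: [5.1, 2.0, 12.2]
grip_width: 0.0004
gripper_force: 6.4
```

Call:
{"method": "play_rows", "body": {"commands": [{"tx": -0.003, "ty": -0.0006, "tz": 0, "wx": 0, "wy": 0, "wz": 0}, {"tx": -0.003, "ty": -0.0006, "tz": 0, "wx": 0, "wy": 0, "wz": 0}]}}

```text
clock: 12.3
eef_pos: [0.509, -0.1392, 0.0555]
ee_rot: [0.004, 0.631, 0.776, 0.002]
wrist_force: [5.2, 1.6, 12.4]
grip_width: 0.0003
gripper_force: 6.5
```

Call:
{"method": "play_rows", "body": {"commands": [{"tx": -0.002, "ty": -0.0004, "tz": 0, "wx": 0, "wy": 0, "wz": 0}, {"tx": -0.002, "ty": -0.0004, "tz": 0, "wx": 0, "wy": 0, "wz": 0}]}}

```text
clock: 12.5
eef_pos: [0.5068, -0.1397, 0.0558]
ee_rot: [0.005, 0.631, 0.776, 0.002]
wrist_force: [8.7, 3.3, 12.0]
grip_width: 0.0005
gripper_force: 6.1
```

Call:
{"method": "play_rows", "body": {"commands": [{"tx": -0.003, "ty": -0.0006, "tz": 0, "wx": 0, "wy": 0, "wz": 0}, {"tx": -0.003, "ty": -0.0006, "tz": 0, "wx": 0, "wy": 0, "wz": 0}, {"tx": 0, "ty": 0, "tz": 0, "wx": 0, "wy": 0, "wz": 0}]}}

```text
clock: 12.8
eef_pos: [0.5024, -0.1411, 0.0559]
ee_rot: [0.006, 0.631, 0.776, 0.002]
wrist_force: [6.4, 1.6, 13.0]
grip_width: 0.0004
gripper_force: 5.9
```

The tangential force peaked at the end and then the fingers slipped, so it should be at the wall. Lifting off to look.

Call:
{"method": "play_rows", "body": {"commands": [{"tx": 0, "ty": 0, "tz": 0.01, "wx": 0, "wy": 0, "wz": 0}, {"tx": 0, "ty": 0, "tz": 0.03, "wx": 0, "wy": 0, "wz": 0}, {"tx": 0, "ty": 0, "tz": 0.05, "wx": 0, "wy": 0, "wz": 0}, {"tx": 0, "ty": 0, "tz": 0.05, "wx": 0, "wy": 0, "wz": 0}, {"tx": 0, "ty": 0, "tz": 0.04, "wx": 0, "wy": 0, "wz": 0}, {"tx": 0, "ty": 0, "tz": 0, "wx": 0, "wy": 0, "wz": 0}, {"tx": 0, "ty": 0, "tz": 0, "wx": 0, "wy": 0, "wz": 0}]}}

```text
clock: 13.5
eef_pos: [0.4974, -0.1393, 0.1875]
ee_rot: [0.0, 0.63, 0.776, 0.0]
wrist_force: [-0.3, 0.1, 0.7]
grip_width: -0.0
gripper_force: 0.0
```

```bash
python3 - <<'E'
from h import *
w=grab('wrist','w7');s=grab('side','s7');st=env.state();print(st['clock'],st['eef_pos'],st['wrist_force'])
g=cv2.cvtColor(w['pixels'],cv2.COLOR_BGR2GRAY)
for v in(150,180):print(list(g[v,195:240]),list(g[v,320:360]))
a=cv2.resize(w['pixels'][70:300,180:500],(800,575),interpolation=cv2.INTER_CUBIC)
b=cv2.resize(s['pixels'][190:320,200:380],(300,217));a[-217:,-300:]=b
cv2.imwrite('pics/w7c.png',a)
E
```

```text
13.6 [ 0.49635741 -0.13879264  0.18573154] [-0.14699634 -0.38526695 -0.25719711]
[np.uint8(30), np.uint8(27), np.uint8(32), np.uint8(31), np.uint8(30), np.uint8(32), np.uint8(34), np.uint8(32), np.uint8(25), np.uint8(20), np.uint8(22), np.uint8(18), np.uint8(10), np.uint8(18), np.uint8(18), np.uint8(16), np.uint8(9), np.uint8(17), np.uint8(18), np.uint8(18), np.uint8(20), np.uint8(22), np.uint8(19), np.uint8(22), np.uint8(12), np.uint8(22), np.uint8(21), np.uint8(20), np.uint8(22), np.uint8(58), np.uint8(154), np.uint8(223), np.uint8(241), np.uint8(244), np.uint8(246), np.uint8(246), np.uint8(245), np.uint8(245), np.uint8(241), np.uint8(232), np.uint8(195), np.uint8(142), np.uint8(115), np.uint8(77), np.uint8(88)] [np.uint8(132), np.uint8(132), np.uint8(134), np.uint8(131), np.uint8(133), np.uint8(131), np.uint8(135), np.uint8(131), np.uint8(132), np.uint8(131), np.uint8(131), np.uint8(131), np.uint8(132), np.uint8(130), np.uint8(132), np.uint8(133), np.uint8(128), np.uint8(132), np.uint8(132), np.uint8(133), np.uint8(129), np.uint8(132), np.uint8(132), np.uint8(132), np.uint8(129), 
[... 762 characters left out ...]
), np.uint8(245), np.uint8(241), np.uint8(230), np.uint8(191), np.uint8(128), np.uint8(94), np.uint8(74)] [np.uint8(130), np.uint8(131), np.uint8(112), np.uint8(65), np.uint8(51), np.uint8(90), np.uint8(126), np.uint8(128), np.uint8(130), np.uint8(126), np.uint8(108), np.uint8(56), np.uint8(55), np.uint8(96), np.uint8(127), np.uint8(133), np.uint8(128), np.uint8(129), np.uint8(131), np.uint8(132), np.uint8(130), np.uint8(131), np.uint8(131), np.uint8(133), np.uint8(130), np.uint8(130), np.uint8(130), np.uint8(125), np.uint8(131), np.uint8(131), np.uint8(129), np.uint8(127), np.uint8(128), np.uint8(125), np.uint8(129), np.uint8(130), np.uint8(129), np.uint8(131), np.uint8(127), np.uint8(135)]
```

View pics/w7c.png

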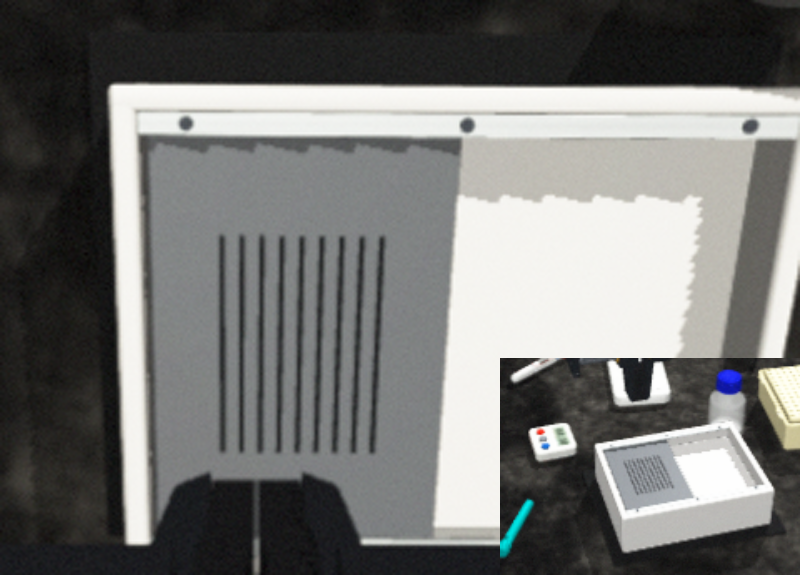

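The view shows the grey cover against the near end, with its far edge at full-frame column 362 or so and a thin 3 px gap at the near wall. I'll check the numbers against a fully shut cover (edges at pad x -92 and 0).

```bash
python3 - <<'E'
from h import *
w=load('w7');g=cv2.cvtColor(w['pixels'],cv2.COLOR_BGR2GRAY).astype(int)
c=np.array([.558,-.131]);R=np.array([[.9796,.2011],[-.2011,.9796]])
for v in(140,150,165,245):
    d=g[v,355:372];u=355+np.argmax(np.diff(d))+.5
    e=(w['pixels'][v,225:245].mean(1)).round().astype(int)
    z=.059; un=[x for x in range(228,250) if g[v,x]>110 and g[v,x]<160]
    print(v,u,R@(onz(w,(u,v),z)[:2]-c),list(g[v,232:246]),[ (R@(onz(w,(x,v),z)[:2]-c))[0].round(4) for x in(236,240,243)])
print('rim -x outer',R@(onz(w,(225,150),.063)[:2]-c),'screw',R@(onz(w,(180+467/2.5,70+125/2.5),.063)[:2]-c))
for a in ('top0',):
    t=grab('top','top7');d=cv2.absdiff(t['pixels'],load(a)['pixels']).max(2)
    for n,(u,v) in {'bottle':(295,152),'timer':(286,261),'tape':(420,272)}.items(): print(n,d[v-14:v+14,u-14:u+14].mean())
E
```

```text
140 363.5 [-0.0009481  0.05397  ] [np.int64(244), np.int64(240), np.int64(223), np.int64(175), np.int64(116), np.int64(79), np.int64(76), np.int64(94), np.int64(124), np.int64(132), np.int64(135), np.int64(136), np.int64(135), np.int64(135)] [np.float64(-0.0946), np.float64(-0.0917), np.float64(-0.0895)]
150 362.5 [-0.001177    0.04668856] [np.int64(245), np.int64(241), np.int64(232), np.int64(195), np.int64(142), np.int64(115), np.int64(77), np.int64(88), np.int64(115), np.int64(137), np.int64(135), np.int64(136), np.int64(136), np.int64(132)] [np.float64(-0.0949), np.float64(-0.0919), np.float64(-0.0897)]
165 361.5 [-0.00115679  0.03554066] [np.int64(245), np.int64(243), np.int64(239), np.int64(217), np.int64(167), np.int64(116), np.int64(79), np.int64(79), np.int64(107), np.int64(134), np.int64(136), np.int64(135), np.int64(132), np.int64(135)] [np.float64(-0.0953), np.float64(-0.0923), np.float64(-0.09)]
245 355.5 [-0.00164879 -0.02882061] [np.int64(243), np.int64(244), np.int64(244), np.int64(244), np.int64(240), np.int64(228), np.int64(188), np.int64(117), np.int64(81), np.int64(75), np.int64(102), np.int64(124), np.int64(127), np.int64(127)] [np.float64(-0.0974), np.float64(-0.0942), np.float64(-0.0918)]
rim -x outer [-0.10240354  0.04684375] screw [-0.00046376  0.06836041]
bottle 10.286989795918368
timer 82.6109693877551
tape 48.36479591836735
```

The cover's edges are at -92 and -1 mm, so it is shut. The arm shades the top view, so I'll check the bystanders in the side view.

```bash
python3 - <<'E'
from h import *
a=load('side0')['pixels'];b=load('s7')['pixels'];d=cv2.absdiff(a,b).max(2)
for n,(u,v,r) in {'timer':(231,239,12),'bottle':(337,212,14),'tape':(239,343,16)}.items():
    p=d[v-r:v+r,u-r:u+r];print(n,p.mean().round(1),(p>60).mean().round(3))
s=env.state();print(s['clock'],s['eef_pos'],s['wrist_force']);print(env.finish_job())
E
```

```text
timer 2.2 0.0
bottle 3.5 0.0
tape 16.0 0.165
13.65 [ 0.49628003 -0.1387214   0.18552477] [ 0.77819389  0.19799518 -0.11616193]
the job is handed in; nothing more can be done
None
```

I laid the tube flat in the compartment, slid the cover fully shut (edges at pad x −92 and −1 mm, measured press up to about 13 N) and handed the job in at 13.7 s. The timer and bottle look unmoved. I couldn't confirm the tape roll: its patch changed somewhat between the side pictures, and I handed in without checking why, though the arm never went low near it.

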